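# Unclamp the bud vases and set them out on the display stand

## Task

Four bud vases came in clamped in the delivery carrier: lift the orange ratchet pawl, and then slide the clamp bar well back by its black handle and leave it back. Then move each vase to the display stand and set it down gently, upright and with its whole foot on the pad of its own colour; do not drop a vase or tip one over.

Things in the scene. Friction and masses are not known exactly. Their poses are not given: they have to be found in the camera images.
- vase_blue: blue ceramic bud vase, 0.16 kg, 95 mm tall: round foot 46 mm across, 8 mm high; body 32 mm across from 12 to 84 mm up; lip 38 mm across, dark mouth. Origin: centre of its underside, z up. Starts in the plywood carrier, underside 12 mm above the table, in a row of four 75 mm apart, in any order. Best gripped about 70 mm up, fingers closing across the row.
- vase_red: red ceramic bud vase, 0.16 kg, 95 mm tall: round foot 46 mm across, 8 mm high; body 32 mm across from 12 to 84 mm up; lip 38 mm across, dark mouth. Origin: centre of its underside, z up. Starts in the plywood carrier, underside 12 mm above the table, in a row of four 75 mm apart, in any order. Best gripped about 70 mm up, fingers closing across the row.
- vase_yellow: yellow ceramic bud vase, 0.16 kg, 95 mm tall: round foot 46 mm across, 8 mm high; body 32 mm across from 12 to 84 mm up; lip 38 mm across, dark mouth. Origin: centre of its underside, z up. Starts in the plywood carrier, underside 12 mm above the table, in a row of four 75 mm apart, in any order. Best gripped about 70 mm up, fingers closing across the row.
- vase_green: green ceramic bud vase, 0.16 kg, 95 mm tall: round foot 46 mm across, 8 mm high; body 32 mm across from 12 to 84 mm up; lip 38 mm across, dark mouth. Origin: centre of its underside, z up. Starts in the plywood carrier, underside 12 mm above the table, in a row of four 75 mm apart, in any order. Best gripped about 70 mm up, fingers closing across the row.
- pad_blue: blue round flat pad, 66 mm across, 4 mm thick, fixed on the wooden display stand (100 x 310 mm, 30 mm high): one of four in a row along y, 75 mm apart, colours in any order. Origin: centre of its underside, 30 mm above the table (upper face 34 mm). Its x axis points across the row.
- pad_red: red round flat pad, 66 mm across, 4 mm thick, fixed on the wooden display stand (100 x 310 mm, 30 mm high): one of four in a row along y, 75 mm apart, colours in any order. Origin: centre of its underside, 30 mm above the table (upper face 34 mm). Its x axis points across the row.
- pad_yellow: yellow round flat pad, 66 mm across, 4 mm thick, fixed on the wooden display stand (100 x 310 mm, 30 mm high): one of four in a row along y, 75 mm apart, colours in any order. Origin: centre of its underside, 30 mm above the table (upper face 34 mm). Its x axis points across the row.
- pad_green: green round flat pad, 66 mm across, 4 mm thick, fixed on the wooden display stand (100 x 310 mm, 30 mm high): one of four in a row along y, 75 mm apart, colours in any order. Origin: centre of its underside, 30 mm above the table (upper face 34 mm). Its x axis points across the row.
- pawl_tab (a point): Middle of the pawl's orange tab, 12 x 12 mm, 66 mm above the table (top 80 mm). Carrier axes at the start: x to the vases, y along the row, z up. Hinge line along y, 60 mm back (-x) and 24 mm below: the tab swings up and back, 0 to 1.1 rad, about 1 N, stays where left. Down it locks the clamp bar; free from 0.3 rad. Pinch along y so it can turn in the fingers.
- clamp_handle (a point): Middle of the clamp bar's black handle, 20 mm (x) by 14 mm (y), 66 mm above the table (top 83 mm). Carrier axes: x to the vases, y along the row. The bar (top 40 mm) overhangs the vases' feet, so none can be lifted. It slides back along -x, 45 mm at most, 2 N, stays where left, once the pawl is up. Row line 50 mm ahead (+x), pawl tab 150 mm off in -y. Carrier 310 mm long.

How it is judged:
On the way, in this order (a step that is already met when the one before it is completed fails the run):
1. the pawl is lifted clear of the teeth (its tab at least 15 mm higher than at the start) (height (world z) of pawl_tab above 0.081 m), for 0.1 s.
2. the clamp bar is slid back at least 25 mm (distance of clamp_handle from where it was at the start of the episode above 0.025 m), for 0.2 s.
At the end, for the whole second after the job is handed in: The clamp bar stands at least 25 mm back from where it was; each vase stands upright (within 0.1 rad), at rest and released on the pad of its own colour, its axis within 10 mm of the pad's centre (whole foot on the pad) (distance of clamp_handle from where it was at the start of the episode above 0.025 m and horizontal distance between vase_blue and pad_blue below 0.01 m and height (world z) of vase_blue between 0.03 and 0.038 m and angle between each of vase_blue, vase_red, vase_yellow, vase_green's own z axis and vertical below 0.1 rad and linear speed of each of vase_blue, vase_red, vase_yellow, vase_green below 0.02 m/s and contact force between each of vase_blue, vase_red, vase_yellow, vase_green and the fingers below 0.1 N and horizontal distance between vase_red and pad_red below 0.01 m and height (world z) of vase_red between 0.03 and 0.038 m and horizontal distance between vase_yellow and pad_yellow below 0.01 m and height (world z) of vase_yellow between 0.03 and 0.038 m and horizontal distance between vase_green and pad_green below 0.01 m and height (world z) of vase_green between 0.03 and 0.038 m); the robot touches nothing.
It fails at once if a vase is tipped over (more than 0.6 rad) (angle between any of vase_blue, vase_red, vase_yellow, vase_green's own z axis and vertical above 0.6 rad).
It fails at once if a vase is dropped (moves faster than 0.6 m/s without being held) ((linear speed of vase_blue above 0.6 m/s and contact force between vase_blue and the fingers below 0.05 N) or (linear speed of vase_red above 0.6 m/s and contact force between vase_red and the fingers below 0.05 N) or (linear speed of vase_yellow above 0.6 m/s and contact force between vase_yellow and the fingers below 0.05 N) or (linear speed of vase_green above 0.6 m/s and contact force between vase_green and the fingers below 0.05 N)).
It also fails if it takes over 131 s, if anything falls off the work surface, if the arm or the gripper's body presses on something with over 40 N, if the wrist force passes 120 N, or if a joint passes its speed limit or range.

## Robot

A 7-joint arm with a two-finger parallel gripper is mounted at the origin on the work surface. World frame = base frame: x ahead of the robot, y to its left, z up, the work surface at z = 0. Lengths are in m, angles in rad, forces in N, time in s.
With the tool pointing down it reaches from about 0.35 to 0.775 m from the base axis. Payload 3.1 kg.
Tool frame: the origin (TCP) lies midway between the tips of the shut fingers; the grasp point (between the pads) lies 19 mm behind it (bot.grip_point_offset is the distance from the TCP to the grasp point, in m); z points along the fingers, y is the line along which they close (so a half turn about z gives the same grasp; the last joint's range is limited). The gripper opens to 85 mm and grips with 20 to 120 N. Pads are 22 mm wide; open, the fingers measure 114 mm over their backs; the gripper's body (76 mm by 85 mm) begins 54 mm behind the grasp point. The pads swing forward as they close: fully open they stand 13 mm farther back than shut.
Start: joints at [1.259, 0.311, 0.014, 1.512, -0.004, 1.319, -0.027], TCP at [0.147, -0.53, 0.231] pointing down, gripper open.
Joint ranges: [-2.7, 2.7], [-0.3, 1.91], [-1.27, 1.3], [0.12, 2.57], [-1.44, 4.58], [0.2, 2.03], [-3.05, 3.05]. Speed limits (rad/s): [2.79, 2.79, 3.14, 3.14, 3.14, 3.14, 3.14].

## Interface

Orientations are given as a unit quaternion [w, x, y, z].
In Python, from rig import bot gives the robot as it stands.
- The arm moves only by the tool play_rows, never from a script. Its arguments are lists of equal length, an entry for each row: "slide": the shift along the tool's x, y, z in mm, a list of three; "angular": the turn, a rotation vector about the tool's x, y, z in degrees, a list of three; "jaw": the closure, from -1 (fully open) to 1 (shut), so that 0 is half open. A call has 1 to 10 rows; each row is the pose to reach, as a shift and turn from the pose commanded when the call began, along the tool's axes at that moment; what a row does not reach only later rows make up. A row lasts 1/12 s, in which the tool goes at most 41.7 mm and 7.16 degrees, less where a joint would pass 70% of its speed; a pose out of reach is approached as far as the arm can. A call with a gripper value outside its range is refused whole. The fingers move at their own pace and stop on an object; the grip force is fixed at half the most. Time passes only in rows, so rows that repeat a pose let the fingers close. It gives the time, the measured TCP pose, the force, the opening and the grip force at its end, in the units of the state.
- bot.state(): the state, without advancing time (a new reading comes with each control period).
- bot.read_camera(name): name is "side" or "top" or "wrist"; returns a dict with "frame" (384x512x3 uint8, red, green, blue), "mtx" (3x3 intrinsics, pixels), "dist" ([k1, k2, p1, p2, k3] as OpenCV has them; the pictures are not rectified), "R" (3x3) and "t" (3): a world point X has camera coordinates R X + t. Camera axes: x right, y down, z forward; pixel columns grow to the right and rows downward; lengths in m; the calibration is good to about 2 mm. A picture is of the moment at which its call begins. There is no depth.
- bot.sign_off(): hands the job in; it is judged then, once.
The state is a dict: "time_s": time; "joints": joint angles; "qd": joint speeds; "effort": joint torques, N m; "ee_pos": TCP position; "orientation": TCP orientation; "force": force on the tool from outside, world axes, zero at the start; "torque": the same for the moment, N m; "grip_width": finger opening in m; "finger_force": force on a finger pad.
Only numpy, scipy, OpenCV 4.12 (cv2) and the standard library are available. Lean on these libraries where they do the work, as an engineer would, in place of code of your own. Each camera call takes 0.05 s, during which the arm holds its last target. There are 200 camera calls.

## Working session

There is one attempt and no reset: what is moved stays moved. The work goes in short steps, Python scripts to look and compute and a tool call to move; the robot and the scene stay as the last step left them, time stands still between calls to the robot, and variables do not carry over. Pictures are saved under pics/ and viewed, at most 14 in all, crops included, and the job is handed in when it is done.

Besides the shell and the picture viewer there is one more tool, called after "Emit:" as name(argument=value, ...) on one line, values as JSON. play_rows: Moves the arm, as the interface text tells. Its arguments: {"type":"object","properties":{"slide":{"type":"array"},"angular":{"type":"array"},"jaw":{"type":"array"}},"required":["slide","angular","jaw"]}

```bash
ls; mkdir -p pics; python3 - <<'E'
from rig import bot
import cv2,pickle
d={}
for n in("top","side"):
    c=bot.read_camera(n);d[n]=c;cv2.imwrite(f"pics/{n}0.png",c["frame"][:,:,::-1])
    print(n,c["mtx"],c["dist"],c["R"],c["t"])
pickle.dump(d,open("c0.pkl","wb"))
print(bot.state())
E
```

```text
pics
top [[472.26443877   0.         257.03303286]
 [  0.         472.26443877 186.52321499]
 [  0.           0.           1.        ]] [-0.17164959  0.          0.          0.          0.        ] [[-0.02635907 -0.999555    0.01396423]
 [-0.98289342  0.02336748 -0.18268686]
 [ 0.18227925 -0.01854081 -0.98307198]] [-0.0026403   0.557486    0.92097483]
side [[472.02018557   0.         251.97166481]
 [  0.         472.02018557 196.80115164]
 [  0.           0.           1.        ]] [-0.13073327  0.          0.          0.          0.        ] [[-0.8651339  -0.50140916  0.01149692]
 [-0.31186921  0.51986545 -0.79528455]
 [ 0.39278611 -0.69161316 -0.6061273 ]] [0.47968216 0.23038199 0.92664305]
{'time_s': 0.1, 'joints': array([ 1.25927003,  0.31162242,  0.01399732,  1.51286947, -0.00444095,
        1.31919121, -0.0271939 ]), 'qd': array([-5.06524932e-04, -2.75772199e-03,  1.44627727e-03, -1.91045953e-03,
        1.14098665e-03, -9.73885885e-05, -1.19507171e-03]), 'effort': array([ 5.68304386e-04, -3.80854905e+01,  1.46370437e-01, -2.31240588e+01,
        1.21536880e-02,  8.12944723e-03, -2.15416924e-05]), 'ee_pos': array([ 0.14646581, -0.5294783 ,  0.23035346]), 'orientation': array([-1.01682314e-03,  9.90907892e-01,  1.34538057e-01, -1.62609018e-04]), 'force': array([ 0.89551267, -0.30156557, -0.21932197]), 'torque': array([ 0.01911033, -0.03964701,  0.03001304]), 'finger_force': 0.0, 'grip_width': 0.08513702350337254}
```

View pics/top0.png

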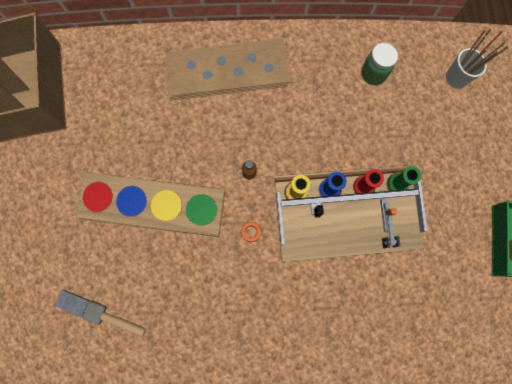

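View pics/side0.png

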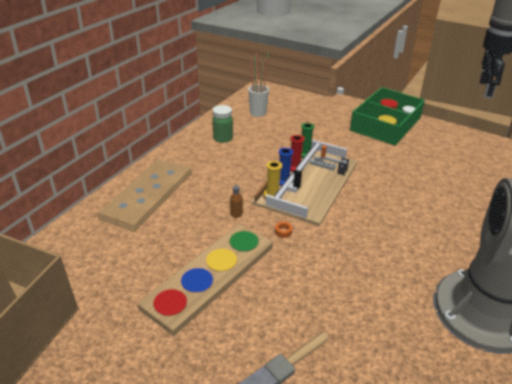

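```bash
cat > h.py <<'E'
import cv2,numpy as np
from scipy.spatial.transform import Rotation as Ro
def px2w(c,uv,z):
    p=cv2.undistortPoints(np.array(uv,float).reshape(-1,1,2),c["mtx"],c["dist"]).reshape(-1,2)
    d=np.c_[p,np.ones(len(p))]@c["R"]; o=-c["R"].T@c["t"]
    return o+d*((z-o[2])/d[:,2])[:,None]
def w2px(c,X): return cv2.projectPoints(np.array(X,float).reshape(-1,1,3),cv2.Rodrigues(c["R"])[0],c["t"],c["mtx"],c["dist"])[0].reshape(-1,2)
def blobs(c,lo,hi,roi=None,amin=15):
    m=cv2.inRange(cv2.cvtColor(c["frame"],cv2.COLOR_RGB2HSV),np.array(lo),np.array(hi))
    if roi: k=np.zeros_like(m);x0,y0,x1,y1=roi;k[y0:y1,x0:x1]=255;m&=k
    n,_,s,ce=cv2.connectedComponentsWithStats(m)
    return [(int(s[i,4]),ce[i].round(1)) for i in range(1,n) if s[i,4]>=amin]
def tilt(q): return Ro.from_quat(np.array(q)[[1,2,3,0]])
def togo(st,X,yaw):
    """shift in tool axes (mm), turn (deg) to have TCP at X, down, tool y along yaw+90 deg from world x"""
    R=tilt(st["orientation"]); y=np.array([-np.sin(yaw),np.cos(yaw),0]);z=np.array([0,0,-1.])
    T=np.c_[np.cross(y,z),y,z]
    best=min([T,T@np.diag([-1,-1,1.])],key=lambda t:(R.inv()*Ro.from_matrix(t)).magnitude())
    return (R.inv().apply(np.array(X)-st["ee_pos"])*1000).round(1),np.degrees((R.inv()*Ro.from_matrix(best)).as_rotvec()).round(1)
E
python3 - <<'E'
import pickle;from h import *
d=pickle.load(open("c0.pkl","rb"));t=d["top"]
cols={"yellow":((22,130,100),(34,255,255)),"blue":((105,130,60),(125,255,255)),"green":((65,120,30),(90,255,255)),"red":((172,150,80),(180,255,255)),"red2":((0,170,60),(6,255,255))}
for n,(lo,hi) in cols.items():
    print(n,[(a,p,px2w(t,p,.034)[0].round(4)[:2]) for a,p in blobs(t,lo,hi,(75,160,240,245))])
print("mouth",[(a,p,px2w(t,p,.107)[0].round(4)) for a,p in blobs(t,(0,0,0),(180,255,50),(285,160,425,195),10)])
print("handle",[(a,p,px2w(t,p,.083)[0].round(4)) for a,p in blobs(t,(0,0,0),(180,255,50),(305,200,335,225),5)])
print("tab",[(a,p,px2w(t,p,.08)[0].round(4)) for a,p in blobs(t,(3,150,120),(16,255,255),(380,200,405,222),5)])
f=t["frame"][150:270,265:435,::-1];cv2.imwrite("pics/z.png",cv2.resize(f,None,fx=4.5,fy=4.5,interpolation=cv2.INTER_CUBIC))
E
```

```text
yellow [(755, array([165.7, 205.1]), array([0.5255, 0.1749]))]
blue [(676, array([131. , 200.6]), array([0.5367, 0.2489]))]
green [(655, array([200.9, 209.3]), array([0.5151, 0.1011]))]
red []
red2 [(674, array([ 97. , 196.4]), array([0.5472, 0.3231]))]
mouth [(76, array([411.8, 174.6]), array([ 0.5638, -0.3251,  0.107 ])), (72, array([374.4, 177.5]), array([ 0.5595, -0.2478,  0.107 ])), (134, array([399.3, 182.2]), array([ 0.5489, -0.2978,  0.107 ])), (78, array([336.9, 180.4]), array([ 0.5554, -0.1723,  0.107 ])), (72, array([300.7, 183.7]), array([ 0.5505, -0.1007,  0.107 ]))]
handle [(75, array([318.3, 210.8]), array([ 0.4996, -0.1362,  0.083 ]))]
tab [(27, array([392.9, 211. ]), array([ 0.4952, -0.2887,  0.08  ]))]
```

View pics/z.png

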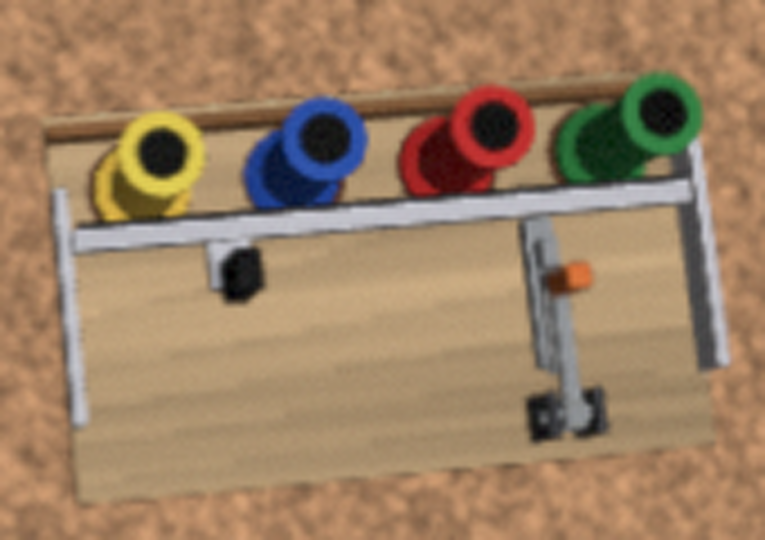

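The pads run red, blue, yellow, green from left to right at about (97,197), (131,201), (166,206) and (201,210). The vases run yellow, blue, red, green, with mouths at (301,184), (337,181), (374,177) and (412,174). The handle is at (318,211) and the pawl tab at (393,211).

```bash
python3 - <<'E'
from rig import bot
from h import *
s=bot.state();y=np.radians(3.4)
for X in[(.495,-.290,.15),(.495,-.290,.055)]:print(togo(s,X,y))
E
```

```text
(array([ 399.8, -137.7,   80.6]), array([-0.1,  0. , 12.1]))
(array([ 399.8, -137.5,  175.6]), array([-0.1,  0. , 12.1]))
```

Emit:
play_rows(slide=[[40, -13.8, 8], [80, -27.5, 16], [120, -41.3, 24], [155, -53, 32], [190, -65, 40], [225, -77, 48], [260, -89, 56], [295, -101, 62], [330, -113, 70], [365, -125.5, 76]], angular=[[0, 0, 2], [0, 0, 4], [0, 0, 6], [0, 0, 8], [0, 0, 10], [0, 0, 12.1], [0, 0, 12.1], [0, 0, 12.1], [0, 0, 12.1], [0, 0, 12.1]], jaw=[0, 0, 0, 0, 0, 0, 0, 0, 0, 0])

```text
time_s: 0.93
ee_pos: [0.4657, -0.3104, 0.1542]
orientation: [-0.0, 1.0, 0.029, -0.001]
force: [-0.6, -0.4, 0.8]
grip_width: 0.0428
finger_force: 0.0
```

```bash
python3 - <<'E'
from rig import bot
from h import *
s=bot.state();y=np.radians(3.4);print(s["ee_pos"],s["grip_width"])
for X in[(.495,-.290,.12),(.495,-.290,.055)]:print(togo(s,X,y))
E
```

```text
[ 0.46565347 -0.31040677  0.15422144] 0.04284068296796019
(array([ 30.5, -18.6,  34.2]), array([-0. ,  0.1, -0. ]))
(array([ 30.6, -18.6,  99.2]), array([-0. ,  0.1, -0. ]))
```

Emit:
play_rows(slide=[[10, -6, 10], [20, -12, 20], [30.5, -18.5, 30], [30.5, -18.5, 30], [30.5, -18.5, 30], [30.5, -18.5, 30]], angular=[[0, 0, 0], [0, 0, 0], [0, 0, 0], [0, 0, 0], [0, 0, 0], [0, 0, 0]], jaw=[0, 0, 0, 0, 0, 0])

```text
time_s: 1.43
ee_pos: [0.493, -0.2935, 0.1254]
orientation: [0.001, 1.0, 0.028, -0.001]
force: [-0.1, -0.2, 0.4]
grip_width: 0.0426
finger_force: 0.0
```

```bash
python3 - <<'E'
from rig import bot
from h import *
c=bot.read_camera("wrist");cv2.imwrite("pics/w1.png",c["frame"][:,:,::-1])
s=bot.state();y=np.radians(3.4);print(s["ee_pos"],s["grip_width"])
b=blobs(c,(3,150,120),(18,255,255),None,30);print([(a,p,px2w(c,p,.08)[0]) for a,p in b])
for X in[(.495,-.290,.055)]:print(togo(s,X,y))
E
```

```text
[ 0.49317421 -0.29369665  0.12578362] 0.042888813058045004
[(30, array([206.8,   7.3]), array([ 0.61062019, -0.26374869,  0.08      ])), (50, array([326.7,  16.9]), array([ 0.60976212, -0.32711018,  0.08      ])), (36, array([457.3,  20.7]), array([ 0.61131429, -0.39596902,  0.08      ])), (38, array([175.2,  22.5]), array([ 0.60251146, -0.24709442,  0.08      ])), (34, array([420.4,  36.7]), array([ 0.60290606, -0.3784425 ,  0.08      ])), (3966, array([185.2,  62.6]), array([ 0.58315025, -0.25216662,  0.08      ])), (92, array([268.4,  97.1]), array([ 0.5677106 , -0.29928137,  0.08      ])), (501, array([246.6, 205.1]), array([ 0.50163085, -0.29024043,  0.08      ]))]
(array([ 2.1, -3.7, 70.8]), array([ 0.1,  0. , -0.2]))
```

View pics/w1.png

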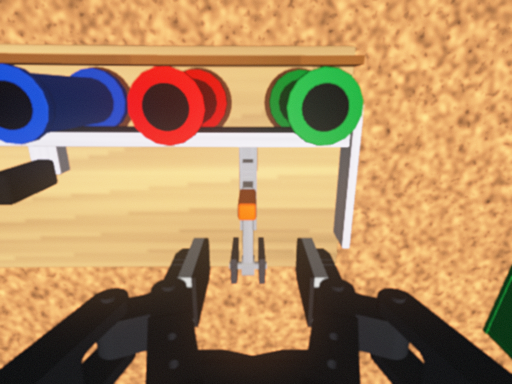

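The wrist view shows the tab's top face at (247,212), centred between the fingers, with the red mouth at (165,107) and the green mouth at (325,105). Next I descend.

Emit:
play_rows(slide=[[4, -3.5, 20], [4, -3.5, 40], [4, -3.5, 55], [4, -3.5, 65], [4, -3.5, 70], [4, -3.5, 70], [4, -3.5, 70]], angular=[[0, 0, 0], [0, 0, 0], [0, 0, 0], [0, 0, 0], [0, 0, 0], [0, 0, 0], [0, 0, 0]], jaw=[0, 0, 0, 0, 0, 0, 0])

```text
time_s: 2.07
ee_pos: [0.4983, -0.2887, 0.0561]
orientation: [0.0, 1.0, 0.029, 0.001]
force: [1.1, -0.7, 0.1]
grip_width: 0.043
finger_force: 0.0
```

```bash
python3 - <<'E'
from rig import bot
from h import *
c=bot.read_camera("wrist");cv2.imwrite("pics/w2.png",c["frame"][:,:,::-1])
s=bot.state();print(s["ee_pos"],s["force"])
E
```

```text
[ 0.4987977  -0.28863466  0.05643319] [ 0.53866995  0.60280437 -0.24979302]
```

View pics/w2.png

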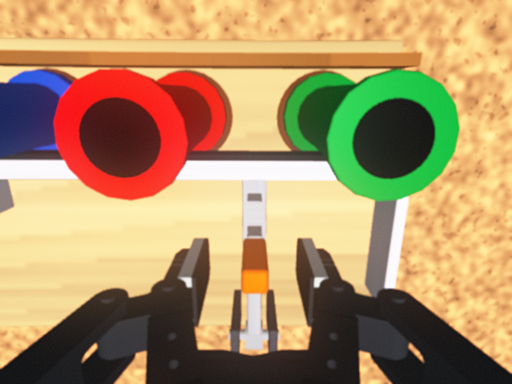

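The tab at (255,265) sits centred between the pads. I close and swing it up along its arc.

Emit:
play_rows(slide=[[0, 0, 0], [0, 0, 0], [0, 0, 0], [0, 0, 0], [0, 0, 0], [0, 0, 0], [0, 0, 0]], angular=[[0, 0, 0], [0, 0, 0], [0, 0, 0], [0, 0, 0], [0, 0, 0], [0, 0, 0], [0, 0, 0]], jaw=[1, 1, 1, 1, 1, 1, 1])

```text
time_s: 2.7
ee_pos: [0.4989, -0.2893, 0.0563]
orientation: [0.001, 1.0, 0.029, 0.001]
force: [0.7, -4.1, 4.2]
grip_width: 0.0105
finger_force: 61.5
```

Emit:
play_rows(slide=[[-3, 0, -6], [-6, 0, -11.4], [-10, 0, -16.5], [-14, 0, -21.4], [-19, 0, -25.7], [-24, 0, -29.7], [-29, 0, -33], [-29, 0, -33], [-29, 0, -33]], angular=[[0, 0, 0], [0, 0, 0], [0, 0, 0], [0, 0, 0], [0, 0, 0], [0, 0, 0], [0, 0, 0], [0, 0, 0], [0, 0, 0]], jaw=[1, 1, 1, 1, 1, 1, 1, 1, 1])

```text
time_s: 3.45
ee_pos: [0.4682, -0.291, 0.0868]
orientation: [0.001, 1.0, 0.029, -0.0]
force: [1.3, -4.5, -6.0]
grip_width: 0.0101
finger_force: 58.9
```

```bash
python3 - <<'E'
from rig import bot
from h import *
c=bot.read_camera("wrist");cv2.imwrite("pics/w3.png",c["frame"][:,:,::-1])
s=bot.state();print(s["ee_pos"],s["force"],s["grip_width"])
E
```

```text
[ 0.46826766 -0.29092357  0.0867639 ] [ 1.23123908 -5.19375256 -5.2775133 ] 0.010519445548806983
```

View pics/w3.png

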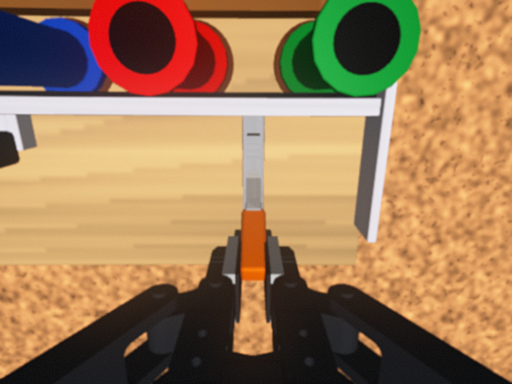

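The pawl is swung up and held in the pinch at (253,245). I release it, rise, and move over the handle.

Emit:
play_rows(slide=[[0, 0, 0], [0, 0, 0], [0, 0, 0], [0, 0, -25], [0, 0, -45], [10, -40, -45], [20, -80, -45], [30, -115, -45], [34, -150, -45], [34, -150, -45]], angular=[[0, 0, 0], [0, 0, 0], [0, 0, 0], [0, 0, 0], [0, 0, 0], [0, 0, 0], [0, 0, 0], [0, 0, 0], [0, 0, 0], [0, 0, 0]], jaw=[0, 0, 0, 0, 0, 0, 0, 0, 0, 0])

```text
time_s: 4.33
ee_pos: [0.4953, -0.1257, 0.1336]
orientation: [-0.004, 0.999, 0.037, 0.0]
force: [0.4, 1.4, 0.6]
grip_width: 0.0425
finger_force: 0.0
```

```bash
python3 - <<'E'
from rig import bot
from h import *
c=bot.read_camera("wrist");cv2.imwrite("pics/w4.png",c["frame"][:,:,::-1])
s=bot.state();print(s["ee_pos"],s["force"],s["grip_width"]);print(togo(s,(.502,-.139,.055),np.radians(3.4)))
print(w2px(c,[(.502,-.139,.083),(.5551,-.1741,.107),(.5507,-.0992,.107),(.5595,-.2489,.107)]))
E
```

```text
[ 0.49480385 -0.13061911  0.13351172] [ 0.4948943  -0.3043883   0.67793386] 0.04292724172988895
(array([ 6.6,  9.2, 78.5]), array([-0.2,  0. ,  0.6]))
[[272.85433431 206.96408656]
 [350.80810545 133.6157776 ]
 [209.31540763 131.27325652]
 [494.92624194 135.45805696]]
```

View pics/w4.png

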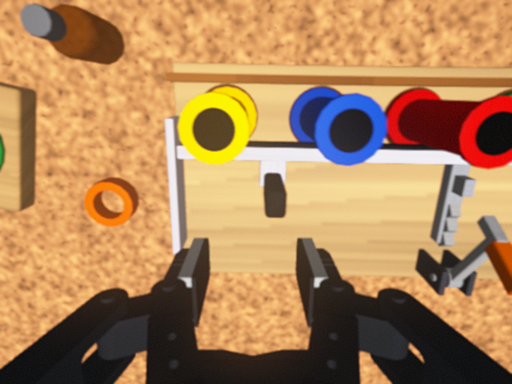

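The handle top at (275,208) matches the projection within a few pixels, and the pawl is up on the right at (495,245). I let the arm settle.

Emit:
play_rows(slide=[[0, 0, 0], [0, 0, 0], [0, 0, 0]], angular=[[0, 0, 0], [0, 0, 0], [0, 0, 0]], jaw=[0, 0, 0])

```text
time_s: 4.63
ee_pos: [0.4939, -0.1395, 0.1332]
orientation: [0.0, 1.0, 0.028, -0.0]
force: [0.1, -0.8, 0.5]
grip_width: 0.0426
finger_force: 0.0
```

```bash
python3 - <<'E'
from rig import bot
from h import *
s=bot.state();print(s["ee_pos"]);print(togo(s,(.502,-.139,.055),np.radians(3.4)))
E
```

```text
[ 0.49385158 -0.13954856  0.13318208]
(array([ 8.2, -0.1, 78.2]), array([ 0. ,  0. , -0.2]))
```

Emit:
play_rows(slide=[[8, 0, 30], [8, 0, 55], [8, 0, 70], [8, 0, 78], [8, 0, 78], [8, 0, 78], [8, 0, 78], [8, 0, 78], [8, 0, 78], [8, 0, 78]], angular=[[0, 0, 0], [0, 0, 0], [0, 0, 0], [0, 0, 0], [0, 0, 0], [0, 0, 0], [0, 0, 0], [0, 0, 0], [0, 0, 0], [0, 0, 0]], jaw=[0, 0, 0, 0, 0, 1, 1, 1, 1, 1])

```text
time_s: 5.47
ee_pos: [0.5035, -0.139, 0.0568]
orientation: [0.001, 1.0, 0.029, 0.002]
force: [0.8, -4.7, 3.7]
grip_width: 0.0132
finger_force: 60.3
```

Emit:
play_rows(slide=[[-6, 0, 0], [-13, 0, 0], [-20, 0, 0], [-27, 0, 0], [-34, 0, 0], [-40, 0, 0], [-40, 0, 0], [-40, 0, 0], [-40, 0, 0]], angular=[[0, 0, 0], [0, 0, 0], [0, 0, 0], [0, 0, 0], [0, 0, 0], [0, 0, 0], [0, 0, 0], [0, 0, 0], [0, 0, 0]], jaw=[1, 1, 1, 1, 1, 1, 1, 1, 1])

```text
time_s: 6.22
ee_pos: [0.4624, -0.1412, 0.0567]
orientation: [0.001, 1.0, 0.029, 0.001]
force: [-1.3, -4.6, 9.2]
grip_width: 0.0132
finger_force: 61.2
```

Emit:
play_rows(slide=[[0, 0, 0], [0, 0, 0], [0, 0, 0], [0, 0, -25], [0, 0, -60], [0, 0, -100], [0, 0, -130], [0, 0, -130], [0, 0, -130], [0, 0, -130]], angular=[[0, 0, 0], [0, 0, 0], [0, 0, 0], [0, 0, 0], [0, 0, 0], [0, 0, 0], [0, 0, 0], [0, 0, 0], [0, 0, 0], [0, 0, 0]], jaw=[0, 0, 0, 0, 0, 0, 0, 0, 0, 0])

```text
time_s: 7.05
ee_pos: [0.4613, -0.1388, 0.1841]
orientation: [-0.001, 1.0, 0.03, -0.001]
force: [0.4, 0.1, -0.9]
grip_width: 0.0425
finger_force: 0.0
```

```bash
python3 - <<'E'
from rig import bot
from h import *
c=bot.read_camera("wrist");t=bot.read_camera("top");cv2.imwrite("pics/w5.png",np.hstack([c["frame"],t["frame"][:,256:]])[:,:,::-1])
s=bot.state();print(s["ee_pos"],s["force"])
print([(a,p,px2w(c,p,.107)[0].round(4)) for a,p in blobs(c,(0,0,0),(180,255,60),(0,0,511,230),200)])
V=[(.5507,-.0992),(.5551,-.1741),(.5595,-.2489),(.5639,-.3238)]
print(w2px(c,[(*v,.107) for v in V]))
for v in V: print(togo(s,(*v,.16),np.radians(93.4)))
E
```

```text
[ 0.46077446 -0.13897119  0.18325251] [-0.57232768 -0.14699155 -1.06759354]
[(934, array([312.9,  64.5]), array([ 0.5572, -0.1729,  0.107 ])), (983, array([432.,  65.]), array([ 0.561, -0.249,  0.107])), (1945, array([486. ,  71.4]), array([ 0.559 , -0.2841,  0.107 ])), (521, array([416.9, 141.9]), array([ 0.5118, -0.2504,  0.107 ])), (311, array([395.3, 207.1]), array([ 0.4634, -0.2451,  0.107 ]))]
[[198.38947089  67.8355059 ]
 [314.39568202  68.07885109]
 [431.29489074  67.57591774]
 [551.47277552  66.3508527 ]]
(array([ 92.2, -34.3,  22.9]), array([ 0.1,  0.3, 90. ]))
(array([92.2, 40.7, 22.8]), array([ 0.1,  0.3, 90. ]))
(array([ 92.1, 115.6,  22.6]), array([ 0.1,  0.3, 90. ]))
(array([ 92.1, 190.6,  22.5]), array([ 0.1,  0.3, 90. ]))
```

View pics/w5.png

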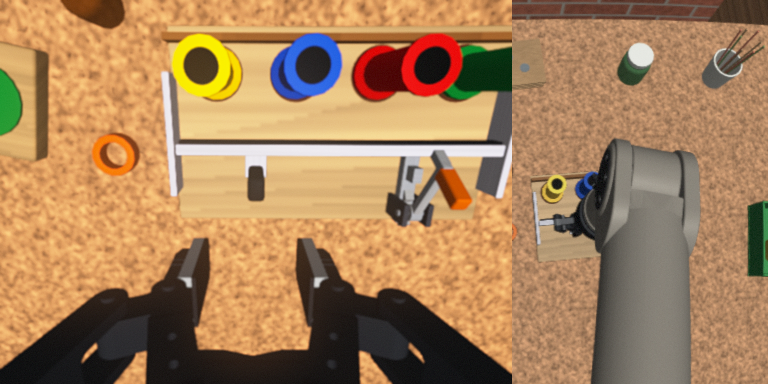

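The bar is well back (handle at (257,180)) with the pawl up, and the vases stand free. Now I turn 90° above yellow.

Emit:
play_rows(slide=[[9, -3, 0], [18, -7, 0], [27, -10, 0], [37, -14, 0], [46, -17, 0], [56, -20, 0], [65, -24, 0], [74, -27, 0], [84, -31, 0], [93, -34, 0]], angular=[[0, 0, 7], [0, 0, 14], [0, 0, 21], [0, 0, 28], [0, 0, 35], [0, 0, 42], [0, 0, 49], [0, 0, 56], [0, 0, 63], [0, 0, 70]], jaw=[-0.4, -0.4, -0.4, -0.4, -0.4, -0.4, -0.4, -0.4, -0.4, -0.4])

```text
time_s: 7.98
ee_pos: [0.5525, -0.0995, 0.183]
orientation: [0.001, 0.834, -0.552, -0.002]
force: [0.1, 0.3, 0.2]
grip_width: 0.0595
finger_force: 0.0
```

Emit:
play_rows(slide=[[0, 0, 10], [0, 0, 20], [0, 0, 20], [0, 0, 20], [0, 0, 20], [0, 0, 20]], angular=[[0, 0, 7], [0, 0, 14], [0, 0, 20], [0, 0, 20], [0, 0, 20], [0, 0, 20]], jaw=[-0.4, -0.4, -0.4, -0.4, -0.4, -0.4])

```text
time_s: 8.48
ee_pos: [0.5529, -0.1001, 0.1646]
orientation: [0.0, 0.728, -0.685, -0.001]
force: [-0.3, -0.8, -0.5]
grip_width: 0.0596
finger_force: 0.0
```

```bash
python3 - <<'E'
from rig import bot
from h import *
s=bot.state();print(s["ee_pos"],s["joints"].round(2),s["grip_width"])
for v in [(.5520,-.0995),(.5563,-.1738),(.5606,-.249),(.565,-.324)]: print(togo(s,(*v,.065),np.radians(93.4)))
E
```

```text
[ 0.55288157 -0.10014705  0.16461257] [ 0.16  0.38 -0.01  1.58  0.01  1.18 -2.94] 0.059591961684364134
(array([-0.7,  0.7, 99.6]), array([0.1, 0. , 0.1]))
(array([73.8,  1. , 99.6]), array([0.1, 0. , 0.1]))
(array([149.1,   1.3,  99.6]), array([0.1, 0. , 0.1]))
(array([224.2,   1.4,  99.5]), array([0.1, 0. , 0.1]))
```

Joint 7 is near its limit, so I take the other half turn (−180°), which gives the same grasp.

Emit:
play_rows(slide=[[0, 0, 0], [0, 0, 0], [0, 0, 0], [0, 0, 0], [0, 0, 0], [0, 0, 0], [0, 0, 0], [0, 0, 0], [0, 0, 0], [0, 0, 0]], angular=[[0, 0, -7], [0, 0, -14], [0, 0, -21], [0, 0, -28], [0, 0, -35], [0, 0, -42], [0, 0, -49], [0, 0, -56], [0, 0, -63], [0, 0, -70]], jaw=[-0.4, -0.4, -0.4, -0.4, -0.4, -0.4, -0.4, -0.4, -0.4, -0.4])

```text
time_s: 9.32
ee_pos: [0.5532, -0.1005, 0.1655]
orientation: [-0.0, 0.99, -0.141, 0.0]
force: [-0.0, 0.6, -0.5]
grip_width: 0.0597
finger_force: 0.0
```

Emit:
play_rows(slide=[[0, 0, 0], [0, 0, 0], [0, 0, 0], [0, 0, 0], [0, 0, 0], [0, 0, 0], [0, 0, 0], [0, 0, 0], [0, 0, 0], [0, 0, 0]], angular=[[0, 0, -7], [0, 0, -14], [0, 0, -21], [0, 0, -28], [0, 0, -35], [0, 0, -42], [0, 0, -49], [0, 0, -56], [0, 0, -63], [0, 0, -70]], jaw=[-0.4, -0.4, -0.4, -0.4, -0.4, -0.4, -0.4, -0.4, -0.4, -0.4])

```text
time_s: 10.15
ee_pos: [0.5533, -0.1005, 0.1655]
orientation: [0.0, 0.892, 0.452, 0.0]
force: [0.4, 0.3, 0.6]
grip_width: 0.0594
finger_force: 0.0
```

Emit:
play_rows(slide=[[0, 0, 0], [0, 0, 0], [0, 0, 0], [0, 0, 0], [0, 0, 0], [0, 0, 0], [0, 0, 0], [0, 0, 0]], angular=[[0, 0, -7], [0, 0, -14], [0, 0, -21], [0, 0, -28], [0, 0, -35], [0, 0, -40], [0, 0, -40], [0, 0, -40]], jaw=[-0.4, -0.4, -0.4, -0.4, -0.4, -0.4, -0.4, -0.4])

```text
time_s: 10.82
ee_pos: [0.5532, -0.1006, 0.1654]
orientation: [0.0, 0.687, 0.727, 0.0]
force: [0.9, -0.3, -0.7]
grip_width: 0.0599
finger_force: 0.0
```

```bash
python3 - <<'E'
from rig import bot
from h import *
s=bot.state();print(s["ee_pos"],s["joints"].round(2),s["grip_width"])
for v in [(.5520,-.0995),(.5563,-.1738),(.5606,-.249),(.565,-.324)]: print(togo(s,(*v,.065),np.radians(93.4)))
E
```

```text
[ 0.55322869 -0.10061181  0.16537942] [ 0.59  0.45 -0.62  1.56  0.27  1.22 -0.02] 0.05994964232136964
(array([  1.2,  -1.2, 100.4]), array([ 0. , -0. , -0.1]))
(array([-73.3,  -1.1, 100.4]), array([ 0. , -0. , -0.1]))
(array([-148.6,   -1.1,  100.4]), array([ 0. , -0. , -0.1]))
(array([-223.7,   -1. ,  100.4]), array([ 0. , -0. , -0.1]))
```

Emit:
play_rows(slide=[[1, -1, 30], [1, -1, 60], [1, -1, 80], [1, -1, 93], [1, -1, 100], [1, -1, 100], [1, -1, 100], [1, -1, 100], [1, -1, 100], [1, -1, 100]], angular=[[0, 0, 0], [0, 0, 0], [0, 0, 0], [0, 0, 0], [0, 0, 0], [0, 0, 0], [0, 0, 0], [0, 0, 0], [0, 0, 0], [0, 0, 0]], jaw=[-0.4, -0.4, -0.4, -0.4, -0.4, -0.4, 1, 1, 1, 1])

```text
time_s: 11.65
ee_pos: [0.5533, -0.0994, 0.0668]
orientation: [0.001, 0.686, 0.727, 0.001]
force: [0.3, 0.6, 3.1]
grip_width: 0.0358
finger_force: 59.3
```

Emit:
play_rows(slide=[[0, 0, -5], [0, 0, -15], [0, 0, -35], [0, 0, -60], [0, 0, -85], [0, 0, -105], [0, 0, -110], [0, 0, -110], [0, 0, -110]], angular=[[0, 0, 0], [0, 0, 0], [0, 0, 0], [0, 0, 0], [0, 0, 0], [0, 0, 0], [0, 0, 0], [0, 0, 0], [0, 0, 0]], jaw=[1, 1, 1, 1, 1, 1, 1, 1, 1])

```text
time_s: 12.4
ee_pos: [0.5516, -0.0994, 0.1747]
orientation: [-0.0, 0.686, 0.728, -0.0]
force: [1.0, -0.2, -2.8]
grip_width: 0.0354
finger_force: 60.0
```

```bash
python3 - <<'E'
from rig import bot
from h import *
c=bot.read_camera("wrist");t=bot.read_camera("side");cv2.imwrite("pics/w6.png",np.hstack([c["frame"][:,:300],t["frame"]])[:,:,::-1])
s=bot.state();print(s["ee_pos"],s["joints"].round(2),s["grip_width"],s["force"])
for X in[(.5255,.1749,.18),(.5255,.1749,.086)]:print(togo(s,X,np.radians(93.4)))
E
```

```text
[ 0.55076498 -0.09947628  0.17346314] [ 0.6   0.44 -0.62  1.55  0.27  1.24 -0.01] 0.03566236084418614 [-1.35561856 -0.55430131 -2.05618545]
(array([275.4,  -9.2,  -6.3]), array([-0.2, -0. , -0. ]))
(array([275.3,  -8.8,  87.7]), array([-0.2, -0. , -0. ]))
```

View pics/w6.png

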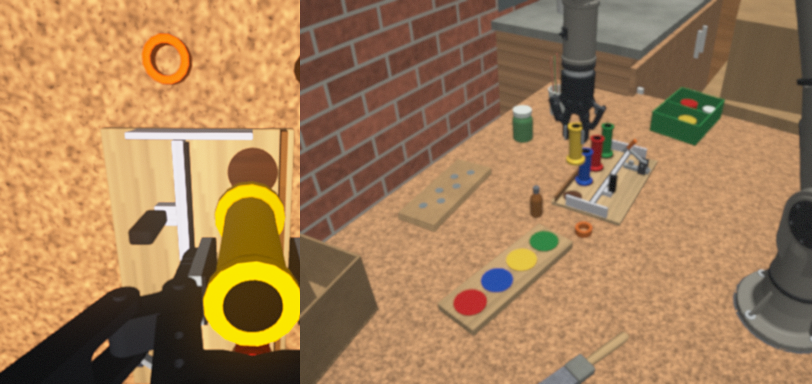

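Yellow is held upright: the wrist view has its mouth at (252,305) and the side view shows it clear of the carrier. The 35.8 mm width suggests the pads are near the lip, so I'll grip the next ones lower. I carry yellow to above its pad.

Emit:
play_rows(slide=[[30, -1, -7], [60, -2, -7], [90, -3, -7], [120, -4, -7], [150, -5, -7], [180, -6, -7], [210, -7, -7], [240, -8, -7], [265, -9, -7], [275.5, -9, -7]], angular=[[0, 0, 0], [0, 0, 0], [0, 0, 0], [0, 0, 0], [0, 0, 0], [0, 0, 0], [0, 0, 0], [0, 0, 0], [0, 0, 0], [0, 0, 0]], jaw=[1, 1, 1, 1, 1, 1, 1, 1, 1, 1])

```text
time_s: 13.33
ee_pos: [0.5244, 0.1803, 0.181]
orientation: [-0.002, 0.684, 0.73, -0.0]
force: [-0.8, 0.7, -1.6]
grip_width: 0.0355
finger_force: 60.0
```

Emit:
play_rows(slide=[[0, 0, 0], [0, 0, 0], [0, 0, 0]], angular=[[0, 0, 0], [0, 0, 0], [0, 0, 0]], jaw=[1, 1, 1])

```text
time_s: 13.58
ee_pos: [0.5276, 0.1719, 0.1814]
orientation: [0.001, 0.687, 0.726, -0.001]
force: [-0.4, -0.6, -1.6]
grip_width: 0.0357
finger_force: 60.0
```

```bash
python3 - <<'E'
from rig import bot
from h import *
c=bot.read_camera("wrist");t=bot.read_camera("side");
s=bot.state();print(s["ee_pos"],s["joints"].round(2),s["grip_width"],s["force"])
zb=s["ee_pos"][2]-.0668+.012
print([(a,p,px2w(c,p,zb+.095)[0].round(4)) for a,p in blobs(c,(0,0,0),(180,255,70),(200,250,310,340),200)])
for X in[(.5255,.1749,.18),(.5255,.1749,.086)]:print(togo(s,X,np.radians(93.4)))
cv2.imwrite("pics/w7.png",np.hstack([c["frame"][:,120:400],t["frame"][100:,100:500].repeat(1,0)] if 0 else [c["frame"][:,120:400],t["frame"]])[:,:,::-1])
E
```

```text
[0.5277682  0.17207241 0.18179016] [ 0.16  0.44 -0.7   1.56  0.29  1.25 -0.54] 0.035265331774286056 [ 0.07341936 -0.31986214 -2.29515053]
[(302, array([209.3, 265.3]), array([0.5117, 0.1863, 0.222 ])), (307, array([295.8, 265.9]), array([0.5435, 0.1879, 0.222 ])), (2243, array([252.5, 305.9]), array([0.5285, 0.1696, 0.222 ])), (350, array([306.1, 311.7]), array([0.5494, 0.1682, 0.222 ]))]
(array([ 3. , -2.1,  1.8]), array([-0. ,  0.1, -0.3]))
(array([ 3.1, -2.1, 95.8]), array([-0. ,  0.1, -0.3]))
```

View pics/w7.png

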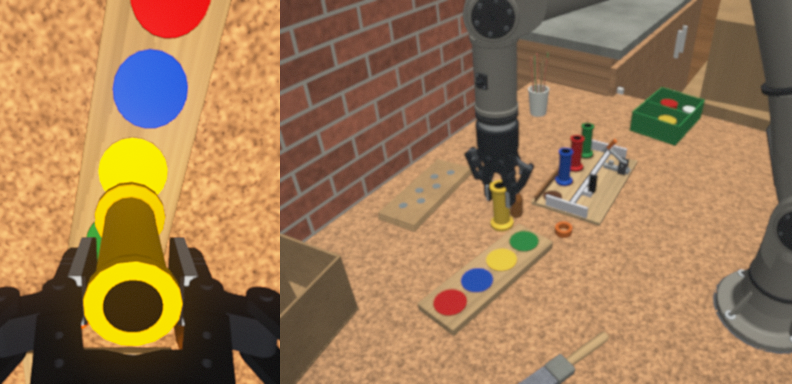

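Yellow hangs upright above the stand, and the mouth offset from the tool is about −2.5 mm in y. Lowering it gently with that correction.

Emit:
play_rows(slide=[[3, -2, 20], [5.5, -2.7, 45], [5.5, -2.7, 65], [5.5, -2.7, 78], [5.5, -2.7, 84], [5.5, -2.7, 87], [5.5, -2.7, 89], [5.5, -2.7, 89], [5.5, -2.7, 89]], angular=[[0, 0, 0], [0, 0, 0], [0, 0, 0], [0, 0, 0], [0, 0, 0], [0, 0, 0], [0, 0, 0], [0, 0, 0], [0, 0, 0]], jaw=[1, 1, 1, 1, 1, 1, 1, 1, 1])

```text
time_s: 14.43
ee_pos: [0.5248, 0.1806, 0.0943]
orientation: [0.0, 0.686, 0.727, 0.001]
force: [1.2, 0.4, -1.7]
grip_width: 0.0354
finger_force: 60.0
```

Emit:
play_rows(slide=[[0, 0, 1], [0, 0, 2], [0, 0, 2], [0, 0, 2]], angular=[[0, 0, 0], [0, 0, 0], [0, 0, 0], [0, 0, 0]], jaw=[1, 1, 1, 1])

```text
time_s: 14.77
ee_pos: [0.524, 0.1805, 0.0914]
orientation: [0.0, 0.686, 0.728, 0.0]
force: [-0.2, -0.7, -1.0]
grip_width: 0.0357
finger_force: 60.0
```

Emit:
play_rows(slide=[[-2, 0, 0], [-3, 0, 1], [-3, 0, 2], [-3, 0, 2.5], [-3, 0, 2.5], [-3, 0, 2.5]], angular=[[0, 0, 0], [0, 0, 0], [0, 0, 0], [0, 0, 0], [0, 0, 0], [0, 0, 0]], jaw=[1, 1, 1, 1, 1, 1])

```text
time_s: 15.27
ee_pos: [0.5242, 0.1775, 0.0889]
orientation: [0.0, 0.686, 0.728, 0.0]
force: [0.5, -0.7, -0.4]
grip_width: 0.0353
finger_force: 60.0
```

Emit:
play_rows(slide=[[0, 0, 0.5], [0, 0, 1], [0, 0, 1], [0, 0, 1]], angular=[[0, 0, 0], [0, 0, 0], [0, 0, 0], [0, 0, 0]], jaw=[1, 1, 1, 1])

```text
time_s: 15.6
ee_pos: [0.5243, 0.1778, 0.0889]
orientation: [0.0, 0.686, 0.728, 0.0]
force: [-0.9, -1.4, 6.1]
grip_width: 0.0353
finger_force: 59.7
```

Contact is firm at 6 N. Release and rise.

Emit:
play_rows(slide=[[0, 0, 0], [0, 0, 0], [0, 0, 0], [0, 0, 0], [0, 0, -10], [0, 0, -30], [0, 0, -60], [0, 0, -85], [0, 0, -85], [0, 0, -85]], angular=[[0, 0, 0], [0, 0, 0], [0, 0, 0], [0, 0, 0], [0, 0, 0], [0, 0, 0], [0, 0, 0], [0, 0, 0], [0, 0, 0], [0, 0, 0]], jaw=[0.3, 0.1, -0.1, -0.4, -0.4, -0.4, -0.4, -0.4, -0.4, -0.4])

```text
time_s: 16.43
ee_pos: [0.5255, 0.1784, 0.1752]
orientation: [0.001, 0.686, 0.728, 0.002]
force: [-0.7, 0.4, -0.2]
grip_width: 0.0595
finger_force: 0.0
```

```bash
cat > look.py <<'E'
import sys
from rig import bot
from h import *
c=bot.read_camera("wrist");t=bot.read_camera("side")
s=bot.state();print(s["ee_pos"],s["joints"].round(2),s["grip_width"],s["force"])
cv2.imwrite(sys.argv[1],np.hstack([c["frame"][:,120:400],t["frame"]])[:,:,::-1])
cols={"yellow":((22,130,100),(34,255,255)),"blue":((105,130,60),(125,255,255)),"green":((65,120,30),(90,255,255)),"red":((0,190,60),(4,255,255))}
for n,(lo,hi) in cols.items():
    for a,p in blobs(c,lo,hi,None,600): print("wrist pad/lip",n,a,p,"z.034",px2w(c,p,.034)[0][:2].round(4))
for a,p in blobs(c,(0,0,0),(180,255,70),(0,0,512,345),500): print("dark",a,p,"z.129",px2w(c,p,.129)[0][:2].round(4),"z.107",px2w(c,p,.107)[0][:2].round(4))
for v in [(.5520,-.0995),(.5563,-.1738),(.5606,-.249),(.565,-.324)]: print(togo(s,(*v,.057),np.radians(93.4)))
E
python3 look.py pics/w8.png
```

```text
[0.52382612 0.17710181 0.17244075] [ 0.15  0.44 -0.7   1.58  0.3   1.23 -0.55] 0.05967084323022201 [-0.25647373  0.44959782 -0.33738867]
wrist pad/lip yellow 4458 [251.8 191.3] z.034 [0.5272 0.1649]
wrist pad/lip blue 4548 [271.   97.4] z.034 [0.5387 0.2503]
wrist pad/lip red 3002 [291.4  19.4] z.034 [0.5503 0.3105]
dark 8020 [120.4 313.6] z.129 [0.4378 0.0988] z.107 [0.4282 0.0808]
dark 8076 [384.4 313.5] z.129 [0.6245 0.1093] z.107 [0.6365 0.0926]
(array([-277.7,   12. ,  115.6]), array([-0.,  0., -0.]))
(array([-352.1,   12. ,  115.6]), array([-0.,  0., -0.]))
(array([-427.5,   11.9,  115.7]), array([-0.,  0., -0.]))
(array([-502.6,   11.9,  115.7]), array([-0.,  0., -0.]))
```

View pics/w8.png

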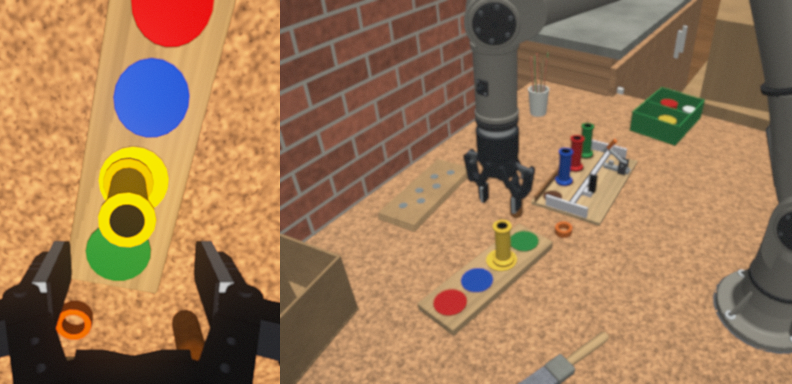

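Yellow stands upright on its pad: the foot is at (130,183) with pad visible all round. Next is blue.

Emit:
play_rows(slide=[[-38, 1, 0], [-76, 2, 0], [-114, 4, 0], [-152, 5, 0], [-190, 6, 0], [-228, 8, 0], [-266, 9, 0], [-304, 10, 0], [-335, 11, 0], [-352, 12, 0]], angular=[[0, 0, 0], [0, 0, 0], [0, 0, 0], [0, 0, 0], [0, 0, 0], [0, 0, 0], [0, 0, 0], [0, 0, 0], [0, 0, 0], [0, 0, 0]], jaw=[-0.4, -0.4, -0.4, -0.4, -0.4, -0.4, -0.4, -0.4, -0.4, -0.4])

```text
time_s: 17.37
ee_pos: [0.555, -0.1799, 0.1707]
orientation: [-0.001, 0.689, 0.725, -0.002]
force: [-0.1, -0.9, -0.5]
grip_width: 0.0597
finger_force: 0.0
```

Emit:
play_rows(slide=[[0, 0, 0], [0, 0, 0], [0, 0, 0], [0, 0, 0], [0, 0, 0]], angular=[[0, 0, 0], [0, 0, 0], [0, 0, 0], [0, 0, 0], [0, 0, 0]], jaw=[-0.4, -0.4, -0.4, -0.4, -0.4])

```text
time_s: 17.78
ee_pos: [0.5568, -0.1709, 0.1727]
orientation: [-0.0, 0.685, 0.729, 0.0]
force: [0.1, -0.1, 0.1]
grip_width: 0.0596
finger_force: 0.0
```

```bash
python3 - <<'E'
from rig import bot
from h import *
t=bot.read_camera("top");s=bot.state();print(s["ee_pos"])
print([(a,p,px2w(t,p,.129)[0].round(4)) for a,p in blobs(t,(0,0,0),(180,255,60),(140,170,200,215),20)])
print([(a,p,px2w(t,p,.034)[0].round(4)) for a,p in blobs(t,(22,130,100),(34,255,255),(130,160,240,245))])
for v in [(.5520,-.0995),(.5563,-.1738),(.5606,-.249),(.565,-.324)]: print(togo(s,(*v,.057),np.radians(93.4)))
E
```

```text
[ 0.55688479 -0.17132559  0.17283771]
[(77, array([156.5, 200.1]), array([0.5213, 0.1756, 0.129 ]))]
[(715, array([165.2, 204.9]), array([0.526, 0.176, 0.034]))]
(array([ 71.9,  -0.4, 115.9]), array([-0. , -0. ,  0.1]))
(array([ -2.5,  -0.7, 115.8]), array([-0. , -0. ,  0.1]))
(array([-77.8,  -1.1, 115.8]), array([-0. , -0. ,  0.1]))
(array([-152.9,   -1.3,  115.8]), array([-0. , -0. ,  0.1]))
```

Emit:
play_rows(slide=[[-2, 0, 30], [-2, 0, 65], [-2, 0, 92], [-2, 0, 108], [-2, 0, 116], [-2, 0, 116], [-2, 0, 116], [-2, 0, 116], [-2, 0, 116], [-2, 0, 116]], angular=[[0, 0, 0], [0, 0, 0], [0, 0, 0], [0, 0, 0], [0, 0, 0], [0, 0, 0], [0, 0, 0], [0, 0, 0], [0, 0, 0], [0, 0, 0]], jaw=[-0.4, -0.4, -0.4, -0.4, -0.4, -0.4, 1, 1, 1, 1])

```text
time_s: 18.67
ee_pos: [0.558, -0.1752, 0.0587]
orientation: [0.001, 0.686, 0.728, 0.001]
force: [-1.1, 0.8, 4.7]
grip_width: 0.0328
finger_force: 49.3
```

Emit:
play_rows(slide=[[0, 0, -5], [0, 0, -15], [0, 0, -35], [0, 0, -60], [0, 0, -85], [0, 0, -105], [0, 0, -120], [0, 0, -120], [0, 0, -120]], angular=[[0, 0, 0], [0, 0, 0], [0, 0, 0], [0, 0, 0], [0, 0, 0], [0, 0, 0], [0, 0, 0], [0, 0, 0], [0, 0, 0]], jaw=[1, 1, 1, 1, 1, 1, 1, 1, 1])

```text
time_s: 19.42
ee_pos: [0.5574, -0.1753, 0.1777]
orientation: [0.001, 0.686, 0.728, 0.0]
force: [-0.5, 0.3, -1.4]
grip_width: 0.0327
finger_force: 51.7
```

```bash
cat > held.py <<'E'
import sys
from rig import bot
from h import *
z0,X=float(sys.argv[1]),(float(sys.argv[2]),float(sys.argv[3]))
c=bot.read_camera("wrist");s=bot.state();e=s["ee_pos"]
print(e,s["grip_width"],s["force"].round(1),s["joints"].round(2))
print([(a,p,(px2w(c,p,e[2]-z0+.107)[0]-e).round(4)) for a,p in blobs(c,(0,0,0),(180,255,70),(215,270,290,345),800)])
print("move",togo(s,(*X,.18),np.radians(93.4)))
E
python3 held.py .0570 .5387 .2496
```

```text
[ 0.55636145 -0.17525417  0.17633082] 0.03281227347290737 [-0.2 -0.6 -2.9] [ 0.69  0.48 -0.6   1.49  0.28  1.26  0.11]
[(2720, array([252.5, 310.7]), array([0.0016, 0.0016, 0.05  ]))]
move (array([425.2,   7.2,  -3.7]), array([-0.1,  0. , -0. ]))
```

Emit:
play_rows(slide=[[20, 0, -25], [55, 0, -45], [93, 1, -45], [131, 2, -45], [169, 3, -45], [207, 3, -45], [245, 4, -45], [283, 4, -45], [321, 5, -45], [359, 5, -45]], angular=[[0, 0, 0], [0, 0, 0], [0, 0, 0], [0, 0, 0], [0, 0, 0], [0, 0, 0], [0, 0, 0], [0, 0, 0], [0, 0, 0], [0, 0, 0]], jaw=[1, 1, 1, 1, 1, 1, 1, 1, 1, 1])

```text
time_s: 20.3
ee_pos: [0.5396, 0.1844, 0.2198]
orientation: [-0.001, 0.686, 0.727, -0.002]
force: [1.7, 0.4, -1.3]
grip_width: 0.0328
finger_force: 51.9
```

Emit:
play_rows(slide=[[30, 0, 0], [54, 0, 0], [64, 0.5, 0], [64, 0.5, 0], [64, 0.5, 0], [64, 0.5, 0], [64, 0.5, 0], [64, 0.5, 0], [64, 0.5, 0]], angular=[[0, 0, 0], [0, 0, 0], [0, 0, 0], [0, 0, 0], [0, 0, 0], [0, 0, 0], [0, 0, 0], [0, 0, 0], [0, 0, 0]], jaw=[1, 1, 1, 1, 1, 1, 1, 1, 1])

```text
time_s: 21.05
ee_pos: [0.5382, 0.2458, 0.2218]
orientation: [0.0, 0.687, 0.727, -0.0]
force: [0.8, 0.3, -2.2]
grip_width: 0.0327
finger_force: 51.8
```

```bash
python3 held.py .0587 .537 .2475
```

```text
[0.53800051 0.24619431 0.22187429] 0.03276205632034063 [-0.7  0.8 -2. ] [ 0.01  0.49 -0.71  1.39  0.32  1.38 -0.65]
[(2724, array([252.6, 310.8]), array([0.0009, 0.001 , 0.0483]))]
move (array([ 1.4, -0.9, 41.9]), array([ 0. ,  0. , -0.1]))
```

Emit:
play_rows(slide=[[1, -0.5, 30], [1, -0.5, 60], [1, -0.5, 90], [1, -0.5, 110], [1, -0.5, 124], [1, -0.5, 131], [1, -0.5, 135], [1, -0.5, 137], [1, -0.5, 137], [1, -0.5, 137]], angular=[[0, 0, 0], [0, 0, 0], [0, 0, 0], [0, 0, 0], [0, 0, 0], [0, 0, 0], [0, 0, 0], [0, 0, 0], [0, 0, 0], [0, 0, 0]], jaw=[1, 1, 1, 1, 1, 1, 1, 1, 1, 1])

```text
time_s: 21.93
ee_pos: [0.5378, 0.2489, 0.086]
orientation: [0.0, 0.686, 0.728, 0.001]
force: [-0.0, 0.2, -2.7]
grip_width: 0.033
finger_force: 51.9
```

Emit:
play_rows(slide=[[0, 0, 1], [0, 0, 2], [0, 0, 3], [0, 0, 3], [0, 0, 3]], angular=[[0, 0, 0], [0, 0, 0], [0, 0, 0], [0, 0, 0], [0, 0, 0]], jaw=[1, 1, 1, 1, 1])

```text
time_s: 22.35
ee_pos: [0.537, 0.2483, 0.0818]
orientation: [0.0, 0.686, 0.728, -0.0]
force: [-0.3, 1.0, -2.9]
grip_width: 0.0327
finger_force: 51.9
```

Emit:
play_rows(slide=[[0, 0, 0.7], [0, 0, 1.3], [0, 0, 1.8], [0, 0, 1.8], [0, 0, 1.8]], angular=[[0, 0, 0], [0, 0, 0], [0, 0, 0], [0, 0, 0], [0, 0, 0]], jaw=[1, 1, 1, 1, 1])

```text
time_s: 22.77
ee_pos: [0.5371, 0.2486, 0.0808]
orientation: [0.0, 0.686, 0.728, 0.0]
force: [-1.5, -0.7, 5.3]
grip_width: 0.0325
finger_force: 51.8
```

Emit:
play_rows(slide=[[0, 0, 0], [0, 0, 0], [0, 0, 0], [0, 0, 0], [0, 0, -15], [0, 0, -45], [0, 0, -80], [0, 0, -100], [0, 0, -100], [0, 0, -100]], angular=[[0, 0, 0], [0, 0, 0], [0, 0, 0], [0, 0, 0], [0, 0, 0], [0, 0, 0], [0, 0, 0], [0, 0, 0], [0, 0, 0], [0, 0, 0]], jaw=[0.3, 0.1, -0.1, -0.4, -0.4, -0.4, -0.4, -0.4, -0.4, -0.4])

```text
time_s: 23.6
ee_pos: [0.5379, 0.249, 0.1812]
orientation: [0.001, 0.686, 0.728, 0.002]
force: [0.4, -0.1, -0.9]
grip_width: 0.0598
finger_force: 0.0
```

Emit:
play_rows(slide=[[-38, -0.5, 0], [-76, -1, 0], [-114, -1.5, 0], [-152, -2, 0], [-190, -2.5, 0], [-228, -3, 0], [-266, -3.5, 0], [-304, -4, 0], [-342, -4.5, 0], [-380, -5, 0]], angular=[[0, 0, 0], [0, 0, 0], [0, 0, 0], [0, 0, 0], [0, 0, 0], [0, 0, 0], [0, 0, 0], [0, 0, 0], [0, 0, 0], [0, 0, 0]], jaw=[-0.4, -0.4, -0.4, -0.4, -0.4, -0.4, -0.4, -0.4, -0.4, -0.4])

```text
time_s: 24.43
ee_pos: [0.5528, -0.1334, 0.1778]
orientation: [-0.001, 0.686, 0.727, -0.001]
force: [1.2, 0.5, -0.1]
grip_width: 0.06
finger_force: 0.0
```

Emit:
play_rows(slide=[[-38, -0.5, 0], [-76, -1, 0], [-106, -1, 0], [-118, -1, 0], [-118, -1, 0], [-118, -1, 0], [-118, -1, 0], [-118, -1, 0], [-118, -1, 0]], angular=[[0, 0, 0], [0, 0, 0], [0, 0, 0], [0, 0, 0], [0, 0, 0], [0, 0, 0], [0, 0, 0], [0, 0, 0], [0, 0, 0]], jaw=[-0.4, -0.4, -0.4, -0.4, -0.4, -0.4, -0.4, -0.4, -0.4])

```text
time_s: 25.18
ee_pos: [0.5607, -0.2463, 0.1802]
orientation: [-0.0, 0.685, 0.729, 0.0]
force: [-0.1, -0.0, 0.6]
grip_width: 0.0596
finger_force: 0.0
```

```bash
python3 - <<'E'
from rig import bot
from h import *
t=bot.read_camera("top");s=bot.state();print(s["ee_pos"],s["joints"].round(2))
print([(a,p,px2w(t,p,.129)[0].round(4)) for a,p in blobs(t,(0,0,0),(180,255,60),(80,165,215,215),20)])
for v in [(.5615,-.249),(.566,-.324)]: print(togo(s,(*v,.057),np.radians(93.4)))
c=bot.read_camera("side");cv2.imwrite("pics/s9.png",c["frame"][:,:,::-1])
E
```

```text
[ 0.56063762 -0.24700567  0.18026968] [ 0.77  0.54 -0.6   1.39  0.3   1.3   0.22]
[(85, array([117.4, 194.4]), array([0.5339, 0.2515, 0.129 ])), (79, array([156.4, 200.1]), array([0.5213, 0.1758, 0.129 ]))]
(array([ -2.1,   0.7, 123.3]), array([ 0. , -0. ,  0.2]))
(array([-77.2,   0.5, 123.2]), array([ 0. , -0. ,  0.2]))
```

View pics/s9.png

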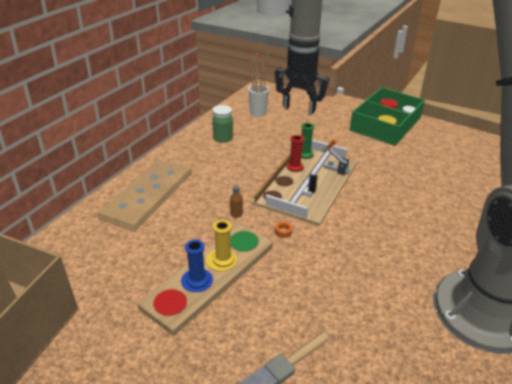

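Blue at (197,280) and yellow at (221,258) stand upright on their own pads. Next is red.

Emit:
play_rows(slide=[[-1, 0.5, 30], [-1, 0.5, 65], [-1, 0.5, 95], [-1, 0.5, 114], [-1, 0.5, 123], [-1, 0.5, 123], [-1, 0.5, 123], [-1, 0.5, 123], [-1, 0.5, 123], [-1, 0.5, 123]], angular=[[0, 0, 0], [0, 0, 0], [0, 0, 0], [0, 0, 0], [0, 0, 0], [0, 0, 0], [0, 0, 0], [0, 0, 0], [0, 0, 0], [0, 0, 0]], jaw=[-0.4, -0.4, -0.4, -0.4, -0.4, -0.4, 1, 1, 1, 1])

```text
time_s: 26.12
ee_pos: [0.5622, -0.2505, 0.0592]
orientation: [0.002, 0.686, 0.728, 0.001]
force: [-1.7, 0.2, 4.1]
grip_width: 0.0328
finger_force: 54.7
```

Emit:
play_rows(slide=[[0, 0, -5], [0, 0, -15], [0, 0, -35], [0, 0, -70], [0, 0, -105], [0, 0, -140], [0, 0, -165], [0, 0, -165], [0, 0, -165]], angular=[[0, 0, 0], [0, 0, 0], [0, 0, 0], [0, 0, 0], [0, 0, 0], [0, 0, 0], [0, 0, 0], [0, 0, 0], [0, 0, 0]], jaw=[1, 1, 1, 1, 1, 1, 1, 1, 1])

```text
time_s: 26.87
ee_pos: [0.562, -0.2501, 0.2246]
orientation: [0.002, 0.686, 0.728, 0.001]
force: [-0.3, -0.2, -1.8]
grip_width: 0.0331
finger_force: 55.4
```

```bash
python3 held.py .0587 .5475 .324
```

```text
[ 0.56058685 -0.2500067   0.22227901] 0.032621432431592545 [-0.3  0.2 -2.4] [ 0.77  0.52 -0.6   1.32  0.29  1.39  0.24]
[(2639, array([252.7, 310.9]), array([ 0.0021, -0.0005,  0.0483]))]
move (array([573.8,  20.7,  42. ]), array([ 0.,  0., -0.]))
```

Emit:
play_rows(slide=[[38, 1.4, 0], [76, 2.8, 0], [114, 4, 0], [152, 5.5, 0], [190, 7, 0], [228, 8, 0], [266, 9.5, 0], [304, 11, 0], [342, 12, 0], [380, 13.5, 0]], angular=[[0, 0, 0], [0, 0, 0], [0, 0, 0], [0, 0, 0], [0, 0, 0], [0, 0, 0], [0, 0, 0], [0, 0, 0], [0, 0, 0], [0, 0, 0]], jaw=[1, 1, 1, 1, 1, 1, 1, 1, 1, 1])

```text
time_s: 27.75
ee_pos: [0.5502, 0.1309, 0.2197]
orientation: [-0.001, 0.686, 0.728, -0.002]
force: [-0.1, -0.7, -2.0]
grip_width: 0.0331
finger_force: 55.3
```

Emit:
play_rows(slide=[[38, 1.3, 0], [76, 2.7, 0], [114, 4, 0], [152, 5.5, 0], [182, 6.5, 0], [194, 6.8, 0], [194, 6.8, 0], [194, 6.8, 0], [194, 6.8, 0], [194, 6.8, 0]], angular=[[0, 0, 0], [0, 0, 0], [0, 0, 0], [0, 0, 0], [0, 0, 0], [0, 0, 0], [0, 0, 0], [0, 0, 0], [0, 0, 0], [0, 0, 0]], jaw=[1, 1, 1, 1, 1, 1, 1, 1, 1, 1])

```text
time_s: 28.58
ee_pos: [0.5485, 0.321, 0.2213]
orientation: [0.001, 0.687, 0.726, -0.001]
force: [0.3, 1.1, -1.2]
grip_width: 0.0327
finger_force: 55.2
```

```bash
python3 held.py .0592 .547 .324
```

```text
[0.54850985 0.3212925  0.22161022] 0.032804947145355444 [-0.8 -0.4 -0.9] [-0.14  0.59 -0.71  1.25  0.37  1.44 -0.76]
[(2655, array([252.7, 310.9]), array([0.0008, 0.001 , 0.0478]))]
move (array([ 2.9, -1.4, 41.6]), array([-0. ,  0.1, -0.3]))
```

Emit:
play_rows(slide=[[0.5, -0.5, 30], [0.5, -0.5, 60], [0.5, -0.5, 90], [0.5, -0.5, 110], [0.5, -0.5, 124], [0.5, -0.5, 131], [0.5, -0.5, 135], [0.5, -0.5, 137], [0.5, -0.5, 137], [0.5, -0.5, 137]], angular=[[0, 0, 0], [0, 0, 0], [0, 0, 0], [0, 0, 0], [0, 0, 0], [0, 0, 0], [0, 0, 0], [0, 0, 0], [0, 0, 0], [0, 0, 0]], jaw=[1, 1, 1, 1, 1, 1, 1, 1, 1, 1])

```text
time_s: 29.47
ee_pos: [0.5477, 0.325, 0.0863]
orientation: [0.0, 0.686, 0.727, 0.001]
force: [-0.4, -0.2, 0.0]
grip_width: 0.0328
finger_force: 55.4
```

Emit:
play_rows(slide=[[0, 0, 1], [0, 0, 2], [0, 0, 3], [0, 0, 3], [0, 0, 3]], angular=[[0, 0, 0], [0, 0, 0], [0, 0, 0], [0, 0, 0], [0, 0, 0]], jaw=[1, 1, 1, 1, 1])

```text
time_s: 29.88
ee_pos: [0.5468, 0.3246, 0.082]
orientation: [0.0, 0.686, 0.728, -0.0]
force: [-0.1, -0.5, -1.8]
grip_width: 0.0328
finger_force: 55.4
```

Emit:
play_rows(slide=[[0, 0, 0.7], [0, 0, 1.3], [0, 0, 1.8], [0, 0, 1.8], [0, 0, 1.8]], angular=[[0, 0, 0], [0, 0, 0], [0, 0, 0], [0, 0, 0], [0, 0, 0]], jaw=[1, 1, 1, 1, 1])

```text
time_s: 30.3
ee_pos: [0.547, 0.3248, 0.0812]
orientation: [0.0, 0.686, 0.728, 0.0]
force: [-1.4, -1.2, 6.3]
grip_width: 0.0331
finger_force: 55.3
```

Emit:
play_rows(slide=[[0, 0, 0], [0, 0, 0], [0, 0, 0], [0, 0, 0], [0, 0, -15], [0, 0, -45], [0, 0, -80], [0, 0, -100], [0, 0, -100], [0, 0, -100]], angular=[[0, 0, 0], [0, 0, 0], [0, 0, 0], [0, 0, 0], [0, 0, 0], [0, 0, 0], [0, 0, 0], [0, 0, 0], [0, 0, 0], [0, 0, 0]], jaw=[0.3, 0.1, -0.1, -0.4, -0.4, -0.4, -0.4, -0.4, -0.4, -0.4])

```text
time_s: 31.13
ee_pos: [0.5477, 0.3253, 0.1816]
orientation: [0.0, 0.686, 0.728, 0.002]
force: [0.1, -0.1, 0.2]
grip_width: 0.0598
finger_force: 0.0
```

Emit:
play_rows(slide=[[-38, -1, 0], [-76, -2, 0], [-114, -3, 0], [-152, -4.5, 0], [-190, -5.5, 0], [-228, -6.5, 0], [-266, -7.5, 0], [-304, -9, 0], [-342, -10, 0], [-380, -11, 0]], angular=[[0, 0, 0], [0, 0, 0], [0, 0, 0], [0, 0, 0], [0, 0, 0], [0, 0, 0], [0, 0, 0], [0, 0, 0], [0, 0, 0], [0, 0, 0]], jaw=[-0.4, -0.4, -0.4, -0.4, -0.4, -0.4, -0.4, -0.4, -0.4, -0.4])

```text
time_s: 31.97
ee_pos: [0.5567, -0.0577, 0.1783]
orientation: [-0.001, 0.686, 0.727, -0.001]
force: [0.8, -0.5, -0.2]
grip_width: 0.0599
finger_force: 0.0
```

Emit:
play_rows(slide=[[-38, -1, 0], [-76, -2, 0], [-114, -3, 0], [-152, -4.5, 0], [-190, -5.5, 0], [-228, -6.5, 0], [-255, -7.5, 0], [-268, -8, 0], [-268, -8, 0], [-268, -8, 0]], angular=[[0, 0, 0], [0, 0, 0], [0, 0, 0], [0, 0, 0], [0, 0, 0], [0, 0, 0], [0, 0, 0], [0, 0, 0], [0, 0, 0], [0, 0, 0]], jaw=[-0.4, -0.4, -0.4, -0.4, -0.4, -0.4, -0.4, -0.4, -0.4, -0.4])

```text
time_s: 32.8
ee_pos: [0.5656, -0.3218, 0.1787]
orientation: [-0.002, 0.686, 0.728, 0.001]
force: [0.9, 1.8, 0.2]
grip_width: 0.0598
finger_force: 0.0
```

Emit:
play_rows(slide=[[0, 0, 0], [0, 0, 0], [0, 0, 0]], angular=[[0, 0, 0], [0, 0, 0], [0, 0, 0]], jaw=[-0.4, -0.4, -0.4])

```text
time_s: 33.05
ee_pos: [0.5667, -0.3205, 0.1806]
orientation: [-0.0, 0.685, 0.729, 0.0]
force: [-0.3, -0.2, 0.2]
grip_width: 0.0599
finger_force: 0.0
```

```bash
python3 - <<'E'
from rig import bot
from h import *
t=bot.read_camera("top");s=bot.state();print(s["ee_pos"],s["joints"].round(2))
print([(a,p,px2w(t,p,.129)[0].round(4)) for a,p in blobs(t,(0,0,0),(180,255,60),(70,165,215,215),20)])
for v in [(.566,-.324)]: print(togo(s,(*v,.057),np.radians(93.4)))
E
```

```text
[ 0.56654482 -0.32119043  0.18064604] [ 0.84  0.62 -0.6   1.26  0.34  1.36  0.32]
[(81, array([ 79.5, 190.4]), array([0.5434, 0.3272, 0.129 ])), (86, array([117.5, 194.3]), array([0.5341, 0.2513, 0.129 ])), (23, array([131.7, 197.8]), array([0.5267, 0.2235, 0.129 ])), (81, array([156.5, 200.2]), array([0.5211, 0.1756, 0.129 ]))]
(array([ -2.8,  -0.8, 123.6]), array([ 0. , -0. ,  0.2]))
```

Emit:
play_rows(slide=[[-2, 0, 30], [-2, 0, 65], [-2, 0, 95], [-2, 0, 114], [-2, 0, 123], [-2, 0, 123], [-2, 0, 123], [-2, 0, 123], [-2, 0, 123], [-2, 0, 123]], angular=[[0, 0, 0], [0, 0, 0], [0, 0, 0], [0, 0, 0], [0, 0, 0], [0, 0, 0], [0, 0, 0], [0, 0, 0], [0, 0, 0], [0, 0, 0]], jaw=[-0.4, -0.4, -0.4, -0.4, -0.4, -0.4, 1, 1, 1, 1])

```text
time_s: 33.93
ee_pos: [0.5673, -0.3259, 0.0595]
orientation: [0.002, 0.686, 0.728, 0.0]
force: [-0.3, 0.8, 3.2]
grip_width: 0.0331
finger_force: 59.0
```

Emit:
play_rows(slide=[[0, 0, -5], [0, 0, -15], [0, 0, -35], [0, 0, -70], [0, 0, -105], [0, 0, -140], [0, 0, -165], [0, 0, -165], [0, 0, -165]], angular=[[0, 0, 0], [0, 0, 0], [0, 0, 0], [0, 0, 0], [0, 0, 0], [0, 0, 0], [0, 0, 0], [0, 0, 0], [0, 0, 0]], jaw=[1, 1, 1, 1, 1, 1, 1, 1, 1])

```text
time_s: 34.68
ee_pos: [0.5672, -0.3255, 0.2247]
orientation: [0.002, 0.686, 0.728, 0.001]
force: [-0.6, -0.1, -3.5]
grip_width: 0.033
finger_force: 59.8
```

```bash
python3 held.py .0592 .515 .102
```

```text
[ 0.5657656  -0.32532165  0.22216548] 0.03308894311175408 [-0.7 -0.9 -2.7] [ 0.84  0.6  -0.6   1.19  0.33  1.45  0.34]
[(2715, array([252.8, 316. ]), array([ 0.0023, -0.0034,  0.0478]))]
move (array([429.6, -25.5,  42.1]), array([-0.,  0., -0.]))
```

Emit:
play_rows(slide=[[38, -2, 0], [76, -4, 0], [114, -6, 0], [152, -9, 0], [190, -11, 0], [228, -13, 0], [266, -15, 0], [304, -18, 0], [342, -20, 0], [380, -22.5, 0]], angular=[[0, 0, 0], [0, 0, 0], [0, 0, 0], [0, 0, 0], [0, 0, 0], [0, 0, 0], [0, 0, 0], [0, 0, 0], [0, 0, 0], [0, 0, 0]], jaw=[1, 1, 1, 1, 1, 1, 1, 1, 1, 1])

```text
time_s: 35.57
ee_pos: [0.5191, 0.0536, 0.2199]
orientation: [-0.001, 0.686, 0.727, -0.002]
force: [0.4, 0.0, -2.4]
grip_width: 0.033
finger_force: 59.9
```

Emit:
play_rows(slide=[[30, -2, 0], [45, -3, 0], [51, -3, 0], [51, -3, 0], [51, -3, 0], [51, -3, 0], [51, -3, 0], [51, -3, 0]], angular=[[0, 0, 0], [0, 0, 0], [0, 0, 0], [0, 0, 0], [0, 0, 0], [0, 0, 0], [0, 0, 0], [0, 0, 0]], jaw=[1, 1, 1, 1, 1, 1, 1, 1])

```text
time_s: 36.23
ee_pos: [0.5157, 0.1015, 0.2219]
orientation: [0.0, 0.687, 0.726, -0.0]
force: [-0.5, 0.1, -1.5]
grip_width: 0.033
finger_force: 59.9
```

```bash
python3 held.py .0595 .515 .1035
```

```text
[0.51559317 0.10186484 0.22200661] 0.032858347205869165 [-0.1 -1.1 -1.9] [ 0.35  0.36 -0.77  1.57  0.25  1.32 -0.39]
[(2726, array([252.8, 316.2]), array([ 0.001 , -0.0019,  0.0475]))]
move (array([ 1.7, -0.5, 42. ]), array([-0. ,  0. , -0.2]))
```

Emit:
play_rows(slide=[[0, 0, 30], [0, 0, 60], [0, 0, 90], [0, 0, 110], [0, 0, 124], [0, 0, 131], [0, 0, 135], [0, 0, 137], [0, 0, 137], [0, 0, 137]], angular=[[0, 0, 0], [0, 0, 0], [0, 0, 0], [0, 0, 0], [0, 0, 0], [0, 0, 0], [0, 0, 0], [0, 0, 0], [0, 0, 0], [0, 0, 0]], jaw=[1, 1, 1, 1, 1, 1, 1, 1, 1, 1])

```text
time_s: 37.12
ee_pos: [0.5162, 0.1036, 0.0862]
orientation: [0.001, 0.686, 0.727, 0.001]
force: [-0.4, 0.0, -0.6]
grip_width: 0.033
finger_force: 60.1
```

Emit:
play_rows(slide=[[0, 0, 1], [0, 0, 2], [0, 0, 3], [0, 0, 3], [0, 0, 3]], angular=[[0, 0, 0], [0, 0, 0], [0, 0, 0], [0, 0, 0], [0, 0, 0]], jaw=[1, 1, 1, 1, 1])

```text
time_s: 37.53
ee_pos: [0.5153, 0.1033, 0.0822]
orientation: [0.0, 0.686, 0.728, -0.0]
force: [-0.4, 0.7, -1.5]
grip_width: 0.0329
finger_force: 60.1
```

Emit:
play_rows(slide=[[0, 0, 0.7], [0, 0, 1.3], [0, 0, 1.8], [0, 0, 1.8], [0, 0, 1.8]], angular=[[0, 0, 0], [0, 0, 0], [0, 0, 0], [0, 0, 0], [0, 0, 0]], jaw=[1, 1, 1, 1, 1])

```text
time_s: 37.95
ee_pos: [0.5154, 0.1035, 0.0814]
orientation: [0.0, 0.686, 0.728, 0.0]
force: [-0.9, -0.4, 6.1]
grip_width: 0.0328
finger_force: 60.3
```

Contact. Release, rise, and move off to the right so the top camera can see.

Emit:
play_rows(slide=[[0, 0, 0], [0, 0, 0], [0, 0, 0], [0, 0, 0], [0, 0, -15], [0, 0, -45], [0, 0, -80], [0, 0, -110], [0, 0, -110], [0, 0, -110]], angular=[[0, 0, 0], [0, 0, 0], [0, 0, 0], [0, 0, 0], [0, 0, 0], [0, 0, 0], [0, 0, 0], [0, 0, 0], [0, 0, 0], [0, 0, 0]], jaw=[0.3, 0.1, -0.1, -0.4, -0.4, -0.4, -0.4, -0.4, -0.4, -0.4])

```text
time_s: 38.78
ee_pos: [0.5168, 0.104, 0.1923]
orientation: [0.002, 0.686, 0.728, 0.002]
force: [-0.1, 0.3, 0.3]
grip_width: 0.0598
finger_force: 0.0
```

Emit:
play_rows(slide=[[-38, 0, 0], [-76, 0, 0], [-114, 0, 0], [-152, 0, 0], [-190, 0, 0], [-228, 0, 0], [-240, 0, 0], [-240, 0, 0], [-240, 0, 0], [-240, 0, 0]], angular=[[0, 0, 0], [0, 0, 0], [0, 0, 0], [0, 0, 0], [0, 0, 0], [0, 0, 0], [0, 0, 0], [0, 0, 0], [0, 0, 0], [0, 0, 0]], jaw=[-0.4, -0.4, -0.4, -0.4, -0.4, -0.4, -0.4, -0.4, -0.4, -0.4])

```text
time_s: 39.62
ee_pos: [0.5289, -0.1339, 0.1895]
orientation: [-0.001, 0.685, 0.728, 0.0]
force: [0.2, -0.1, -0.2]
grip_width: 0.0601
finger_force: 0.0
```

```bash
python3 - <<'E'
from rig import bot
from h import *
t=bot.read_camera("top");c=bot.read_camera("side");s=bot.state();print(s["ee_pos"],s["force"])
print([(a,p,px2w(t,p,.129)[0].round(4)) for a,p in blobs(t,(0,0,0),(180,255,60),(70,165,235,225),20)])
a=cv2.resize(t["frame"][165:240,70:240],(765,338),interpolation=cv2.INTER_CUBIC);b=c["frame"][200:330,120:330];b=cv2.resize(b,(404,250));d=cv2.resize(c["frame"][100:250,220:436],(361,250))
cv2.imwrite("pics/f.png",np.vstack([a,np.hstack([b,d])])[:,:,::-1])
E
```

```text
[ 0.52929954 -0.1335352   0.19009234] [-0.83864715 -0.41528208  0.14049483]
[(77, array([ 79.6, 190.3]), array([0.5436, 0.327 , 0.129 ])), (84, array([117.4, 194.3]), array([0.5341, 0.2515, 0.129 ])), (78, array([156.4, 200. ]), array([0.5215, 0.1758, 0.129 ])), (95, array([194.2, 204.1]), array([0.512 , 0.1039, 0.129 ])), (36, array([201.8, 213.1]), array([0.4947, 0.0897, 0.129 ]))]
```

View pics/f.png

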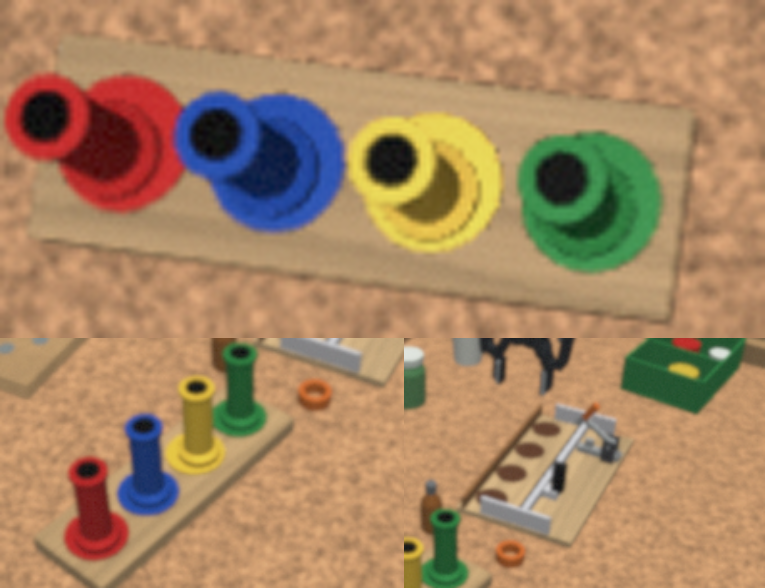

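All four vases stand upright, each with its whole foot on the pad of its own colour and offsets of about 2–3 mm. The clamp bar is back, the pawl is up, and the gripper is clear. Handing in.

```bash
python3 -c "
from rig import bot
print(bot.sign_off())"
```

```text
the job is handed in; nothing more can be done
None
```

I handed the job in with the pawl up, the clamp bar slid back about 40 mm and left there, and all four vases upright on their own pads, about 2–3 mm off centre by the last top view. The hand-in gave no verdict back.

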